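Hold the loupe in focus over a spur gear at the pit table

TASK

Unlock the loupe (its upright tab is there to grip) from its bayonet dock by turning it until its arm lines up with the dock's slot, then lift it straight out. Hold it level over the gear on the inspection stand, with the lens centred above the gear and at the height marked by the collar on the stand's post, and finish still holding it there, motionless and touching nothing but the gripper. Never tip the loupe over, and do not disturb the gear, the collar or the other things on the table.

Things in the scene. Friction and masses are not known exactly. Their poses are not given: they have to be found in the camera images.
- loupe: Loose loupe, 80 to 170 g, upright and locked in the dock at the start. Origin: underside centre of its vertical steel boss (22 mm diameter, 32 mm tall), with a grip tab on top and, along own +x, a black arm (12 mm wide, z = 26 to 32 mm) to the round lens. At the boss's foot two lugs stick out along own +x and -x to 19.5 mm from the axis, 8 mm wide, 6 mm thick. z up when level.
- tab (a point): Centre of the loupe's grip tab, 50 mm above the loupe's origin: an upright aluminium plate on the boss, 44 mm along the loupe's x, 14 mm thick along its y, from 32 to 68 mm above the loupe's origin. Grip its two flat sides from above; the arm lies just below it.
- lens (a point): Centre of the loupe's lens, 90 mm along the loupe's +x and 30 mm above its origin, in a black frame of 56 mm outer diameter and 9 mm thickness. Axes as the loupe's.
- dock: Fixed aluminium block, 90 x 90 mm, 21 mm tall. A round well (43 mm diameter, floor 7 mm above the table; the loupe's boss stands on it) is partly roofed by two cheeks (underside 16 mm, top 21 mm above the table). Origin: underside centre, on the table, on the well's axis. The loupe turns freely in it either way, without spring or detent, with about 2 mm of play.
- slot (a point): Middle of the dock's slot, 21 mm above the table on the well's axis: the straight 28 mm wide gap between the cheeks, along the dock's x. The loupe's arm starts 1.0 to 1.4 rad anticlockwise (from above) of the dock's +x, its lugs caught under the cheeks. With the arm turned (clockwise is shorter) to within 0.35 rad of the slot's line, it lifts straight out, clear 15 mm higher.
- stand: Fixed inspection stand: aluminium base plate 165 x 90 x 10 mm, from 52 mm behind to 112 mm ahead of the origin along own x, with a round black rubber pad (76 mm diameter, top 12 mm above the table) around the origin. A steel post (12 mm diameter, top 205 mm above the table) stands at own x = +90 mm. Origin: on the table, under the pad's centre.
- mark (a point): Middle, on the post's axis, of the black collar on the stand's post: a disc of 28 mm diameter, 10 mm thick. Its mid-height marks the focal height: the lens centre (middle of the frame's thickness) belongs at this height, 105 to 165 mm above the table, different each time. The collar slides if pushed with over 4 N; leave it as it is.
- gear: Loose steel spur gear lying flat on the stand's pad, within 17 mm of the pad's centre: 48 mm in diameter, 10 mm thick, 70 g. Origin: underside centre, on its axis.
- oil_bottle: Bystander: small white bottle, 40 mm diameter, 90 mm tall, standing on the table. Origin: underside centre.
- wheel: Bystander: small rubber-tyred car wheel lying flat, 62 mm diameter, 26 mm thick. Origin: underside centre.
- screw_tray: Bystander: grey open tray, 75 x 60 mm, 22 mm tall. Origin: underside centre.
- driver: Bystander: screwdriver with black handle, 170 mm long, lying on the table near the robot, along its own x. Origin on its underside near the middle.
There are look-alikes about, which are no part of the job. What is meant by the stand is not pink, and is the smaller of those in its own colour.

How it is judged (in metres and radians):
On the way, in this order (a step that is already met when the one before it is completed fails the run):
1. the loupe is turned in its dock until its arm lines up with the slot (angle between the x axis of loupe and the x axis of dock, either way round below 0.5 rad and z of loupe in the frame of dock below 0.017 m), for 0.05 s.
2. the loupe is lifted out of the dock in the gripper (z of loupe in the frame of dock above 0.03 m and contact force between loupe and the fingers above 1 N), for 0.2 s.
At the end, for the whole second after the job is handed in: The gripper holds the loupe motionless (under 20 mm/s and 0.1 rad/s), within 0.12 rad of level, lens centre within 10 mm sideways of the gear's axis and within 8 mm of the collar's mid-height; the loupe touches nothing but the fingers, and the gear still lies on its pad (horizontal distance between lens and gear below 0.01 m and z of lens in the frame of mark between -0.008 and 0.008 m and angle between loupe's own z axis and vertical below 0.12 rad and linear speed of loupe below 0.02 m/s and angular speed of loupe below 0.1 rad/s and contact force between loupe and the fingers above 1 N and contact force between loupe and dock below 0.2 N and contact force between loupe and stand below 0.2 N and contact force between loupe and gear below 0.2 N and contact force between loupe and oil_bottle below 0.2 N and contact force between loupe and wheel below 0.2 N and contact force between loupe and screw_tray below 0.2 N and contact force between loupe and driver below 0.2 N and z of gear in the frame of stand between 0.009 and 0.015 m); the arm keeps its last pose, push and grip.
It fails at once if the loupe tips by more than 0.35 rad (angle between loupe's own z axis and vertical above 0.35 rad).
It fails at once if the gear is shifted by more than 8 mm (distance of gear from where it was at the start of the episode above 0.008 m).
It fails at once if the collar is shifted by more than 4 mm (distance of mark from where it was at the start of the episode above 0.004 m).
It fails at once if a bystander is shifted by more than 20 mm (distance of any of oil_bottle, wheel, screw_tray, driver from where it was at the start of the episode above 0.02 m).
It also fails if it takes over 45 s, if anything falls off the work surface, if the arm or the gripper's body presses on something with over 40 N, if the wrist force passes 120 N, or if a joint passes its speed limit or range.

ROBOT

A 7-joint arm with a two-finger parallel gripper is mounted at the origin on the work surface. World frame = base frame: x ahead of the robot, y to its left, z up, the work surface at z = 0. Lengths are in mm, angles in rad, forces in N, time in s.
With the tool pointing down it reaches from about 425 to 1025 mm from the base axis. Payload 9.4 kg.
Tool frame: the origin (TCP) lies midway between the tips of the shut fingers; the grasp point (between the pads) lies grip_depth behind it (grip_depth is the distance from the TCP to the grasp point, in mm); z points along the fingers, y is the line along which they close (so a half turn about z gives the same grasp; the last joint's range is limited). The gripper opens to 85 mm and grips with 20 to 120 N. Pads are 22 mm wide; open, the fingers measure 114 mm over their backs; the gripper's body (76 mm by 85 mm) begins 54 mm behind the grasp point. The pads swing forward as they close: fully open they stand 13 mm farther back than shut.
Start: joints at [1.104, 0.599, -0.003, 1.599, 0.002, 0.943, -0.08], TCP at [275.493, -670.617, 231.275] pointing down, gripper open.
Joint ranges: [-2.57, 2.57], [-0.35, 1.97], [-1.29, 1.29], [0.11, 2.56], [-1.05, 4.19], [0.11, 1.86], [-2.63, 2.63]. Speed limits (rad/s): [2.22, 2.22, 3.01, 3.01, 3.14, 3.14, 3.14].

INTERFACE

Orientations are given as a unit quaternion [w, x, y, z].
In Python, from cell import * gives the robot as it stands.
- The arm moves only by the shell command python3 -m crank 'ROWS' [OPENING]. ROWS is a JSON object of lists of equal length, an entry for each row: "slide": the shift along the tool's x, y, z each as a share of 500 mm, from -1 to 1, a list of three; "rotation": the turn, a rotation vector about the tool's x, y, z each as a share of 30 degrees, from -1 to 1, a list of three. In form: {"slide": [[x, y, z], ...], "rotation": [[wx, wy, wz], ...]}. A call has 1 to 10 rows; each row is the pose to reach, as a shift and turn from the pose commanded when the call began, along the tool's axes at that moment; what a row does not reach only later rows make up. A row lasts 1/12 s, in which the tool goes at most 41.7 mm and 7.16 degrees, less where a joint would pass 70% of its speed; a pose out of reach is approached as far as the arm can. A call with a number of a shift or a turn outside -1 to 1 is refused whole. A call with a gripper value outside its range is refused whole. OPENING is the opening, from 0 (shut) to 1 (fully open), set as the call begins (- or left out, the last holds). The fingers move at their own pace and stop on an object; the grip force is fixed at half the most. Time passes only in rows, so rows that repeat a pose let the fingers close. It gives the time, the measured TCP pose, the force, the opening and the grip force at its end, in the units of the state.
- observe(): the state, without advancing time (a new reading comes with each control period).
- grab_frame(name): name is "side" or "top"; returns (picture, depth): 384x512x3 uint8, red, green, blue; 384x512 float32, mm along the optical axis (not along the pixel's ray), 0 where there is no reading.
- camera_params(name): a dict with "vertical_fov" (degrees; the focal length in pixels is half the picture's height over the tangent of half this angle, whatever the lens; pixels are square), "cx", "cy" (the principal point, pixels), "k1" (the pictures are not rectified: a ray, as slopes to the right and down, at radius r is drawn at 1 + k1 r^2 times it, then the intrinsics apply), "R" (3x3) and "t" (3): a world point X has camera coordinates R X + t. Camera axes: x right, y down, z forward; pixel columns grow to the right and rows downward; lengths in mm; the calibration is good to about 2 mm. A picture is of the moment at which its call begins. camera_params takes no time and is no camera call.
- hand_in(): hands the job in; it is judged then, once.
The state is a dict: "clock": time; "joint_positions": joint angles; "joint_vel": joint speeds; "effort": joint torques, N m; "tool_pos": TCP position; "tool_rot": TCP orientation; "contact_force": force on the tool from outside, world axes, zero at the start; "wrist_torque": the same for the moment, N m; "width": finger opening in mm; "finger_force": force on a finger pad.
Only numpy, scipy, OpenCV 4.12 (cv2) and the standard library are available. Lean on these libraries where they do the work, as an engineer would, in place of code of your own. Each camera call takes 0.05 s, during which the arm holds its last target. There are 200 camera calls.

## Working session

There is one attempt and no reset: what is moved stays moved. The work goes in short steps, Python scripts to look and compute and a shell command to move; the robot and the scene stay as the last step left them, time stands still between calls to the robot, and variables do not carry over. Pictures are saved under pics/ and viewed, at most 10 in all, crops included, and the job is handed in when it is done.

```bash
ls; mkdir -p pics; cat > h.py <<'E'
from cell import *
import numpy as np, cv2
def K(n):
    p=camera_params(n); f=192/np.tan(np.radians(p["vertical_fov"])/2); return p,f
def deproj(n,u,v,d):
    p,f=K(n); m=np.array([[f,0,p["cx"]],[0,f,p["cy"]],[0,0,1.]])
    x=((np.asarray(u,float)-p["cx"])/f); y=((np.asarray(v,float)-p["cy"])/f)
    a,b=x.copy(),y.copy()
    for _ in range(30):
        s=1+p["k1"]*(a*a+b*b); a,b=x/s,y/s
    c=np.stack([a*d,b*d,d+0*a],-1)
    return (c-np.array(p["t"]))@np.array(p["R"])
def cloud(n,dep):
    v,u=np.mgrid[0:384,0:512]; return deproj(n,u,v,dep)
E
python3 - <<'E'
from h import *
ims=[]
for n in ("top","side"):
    im,d=grab_frame(n); np.savez(f"pics/{n}0.npz",im=im,d=d)
    cv2.imwrite(f"pics/{n}0.png",cv2.resize(im[:,:,::-1],(800,600),interpolation=cv2.INTER_CUBIC))
    p=camera_params(n); print(n,p["vertical_fov"],p["k1"],(-np.array(p["R"]).T@p["t"]).round())
print(observe())
E
```

```text
pics
top 48.60554253753004 -0.017529006825193382 [ 309.  -18. 1107.]
side 47.1956255119386 0.01037055260491535 [ 478. 1047. 1029.]
{'clock': 0.1, 'joint_positions': array([ 1.10429744,  0.60005937, -0.00252979,  1.60002127,  0.00179513,
        0.94289316, -0.07979483]), 'joint_vel': array([-1.23120736e-03, -2.30101204e-03, -2.43183496e-03, -3.41400143e-03,
       -1.89566013e-04, -1.34819114e-04, -9.48772207e-05]), 'effort': array([ 5.79835702e-03, -7.77984881e+01,  1.57033380e+00, -2.58624583e+01,
        1.26944901e-02,  5.52929792e-03, -2.34365513e-05]), 'tool_pos': array([ 275.33169916, -670.24910884,  230.503425  ]), 'tool_rot': array([-6.60519958e-04,  9.81062117e-01,  1.93692146e-01, -1.97970183e-04]), 'contact_force': array([-0.55847738,  0.49329504,  0.29001932]), 'wrist_torque': array([ 0.03617217, -0.05898523,  0.00609146]), 'finger_force': 0.0, 'width': 85.41074612361037}
```

View pics/top0.png

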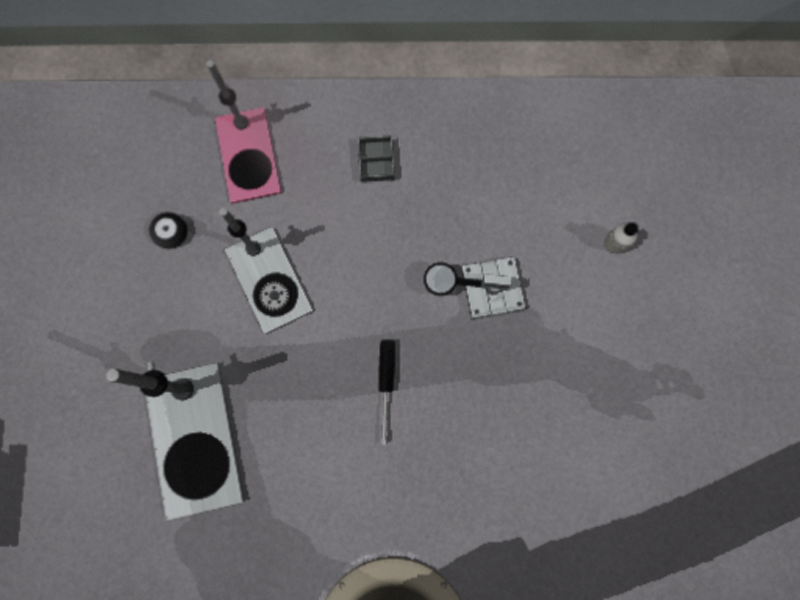

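View pics/side0.png

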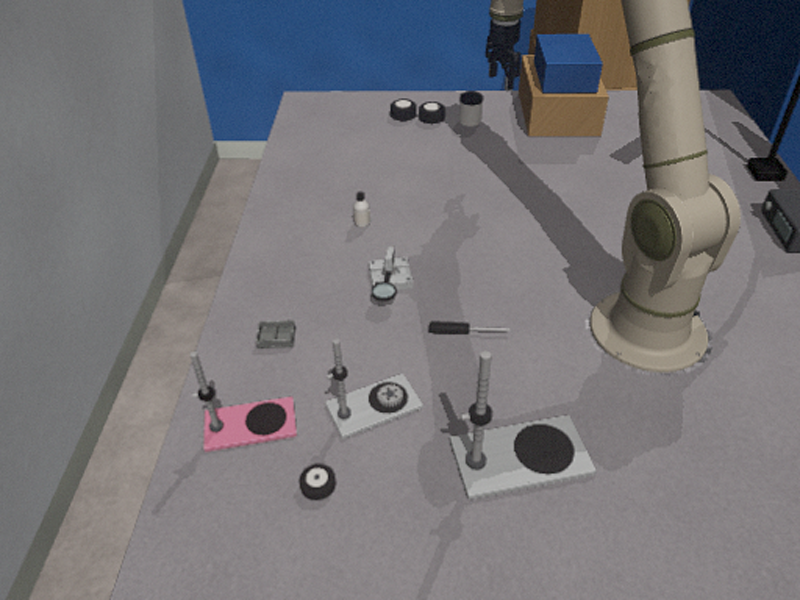

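The top view shows three stands: pink at (248,155), small silver with the gear at (270,280), and large silver at (195,440). I choose the small silver one. The loupe lens is at (441,279) and its dock at (495,287), while the tray, wheel, bottle and driver are clear of them. I'll check the choice in one enlarged montage.

```bash
python3 - <<'E'
from h import *
T=np.load("pics/top0.npz");S=np.load("pics/side0.npz")
def crop(z,u,v,w,h,s): return cv2.resize(z["im"][v:v+h,u:u+w,::-1],None,fx=s,fy=s,interpolation=cv2.INTER_CUBIC)
a=crop(T,265,155,80,60,5);b=crop(T,135,125,80,100,5)[:300*2]
c=crop(S,225,150,80,60,5);d=crop(S,200,210,80,60,5)
b=crop(T,135,145,80,60,5)
cv2.imwrite("pics/m0.png",np.vstack([np.hstack([a,b]),np.hstack([c,d])])[:600])
def reg(name,z,u0,u1,v0,v1,zmin,zmax):
    P=cloud(name,z["d"].astype(float))[v0:v1,u0:u1]; ok=(z["d"][v0:v1,u0:u1]>0)&(P[...,2]>zmin)&(P[...,2]<zmax)
    return P[ok]
def st(l,q): print(l,len(q),q.mean(0).round(1) if len(q) else'',*( (q.min(0).round(1),q.max(0).round(1)) if len(q) else ()))
# dock top
for n,z,r in(("top",T,(265,345,155,215)),("side",S,(225,305,150,210))):
    for lo,hi in((-5,5),(17,25),(30,45),(58,80)): 
        q=reg(n,z,*r,lo,hi); st(f"{n} dock {lo}-{hi}",q)
        if lo>0 and len(q)>5: print("   rect",[np.round(x,1) for x in cv2.minAreaRect(q[:,:2].astype(np.float32))])
for n,z,r in(("top",T,(135,205,130,215)),("side",S,(205,275,210,285))):
    for lo,hi in((6,11),(18,26),(100,220),(200,212)):
        q=reg(n,z,*r,lo,hi); st(f"{n} stand {lo}-{hi}",q)
        if len(q)>5: print("   rect",[np.round(x,1) for x in cv2.minAreaRect(q[:,:2].astype(np.float32))])
E
```

```text
top dock -5-5 3095 [ 550.8 -140.9    0.8] [ 473.1 -253.9   -4.9] [636.4 -39.2   5. ]
top dock 17-25 750 [ 550.2 -172.2   21.4] [ 500.3 -221.5   17. ] [ 604.6 -121.1   25. ]
   rect [array([ 552.1, -171.2]), array([91.1, 90.7]), np.float64(10.0)]
top dock 30-45 457 [560.2 -94.5  39.8] [ 535.1 -190.3   31.1] [588.9 -54.5  44.8]
   rect [array([ 563.3, -122. ]), array([ 53.8, 135.2]), np.float64(1.9)]
top dock 58-80 128 [ 550.6 -169.9   73.6] [ 542.4 -192.6   58.4] [ 561.7 -148.3   79.9]
   rect [array([ 552. , -170.6]), array([43.5, 16. ]), np.float64(81.9)]
side dock -5-5 3866 [ 492.2 -160.5   -0.8] [ 346.7 -338.3   -5. ] [654.5   0.7   5. ]
side dock 17-25 289 [ 517.  -122.1   20.7] [ 367.  -218.4   17.1] [602.9  21.3  24.9]
   rect [array([497.8, -85.2]), array([109.4, 311.9]), np.float64(33.0)]
side dock 30-45 208 [559.8 -90.4  38.5] [ 536.1 -183.5   30.2] [587.8 -49.4  44.7]
   rect [array([ 564. , -115.9]), array([ 51.6, 132.7]), np.float64(3.1)]
side dock 58-80 52 [ 550.6 -161.9   70.7] [ 542.1 -188.6   59.2] [ 559.5 -142.3   77.9]
   rect [array([ 551.6, -165.7]), array([45.8, 
[... 547 characters left out ...]
28.4 242.2 208.1]
   rect [array([623.1, 236.3]), array([11.8, 10.3]), np.float64(88.6)]
side stand 6-11 713 [571.3 218.8   9. ] [477.9  27.7   6. ] [685.4 297.7  11. ]
   rect [array([577.6, 158. ]), array([186.2, 282.3]), np.float64(6.2)]
side stand 18-26 168 [550.  205.6  21.3] [516.4 174.9  18. ] [635.2 252.   25.8]
   rect [array([577.2, 210.5]), array([128.4,  50.3]), np.float64(17.5)]
side stand 100-220 179 [623.2 242.8 149.4] [609.6 227.5 100.2] [645.4 253.3 206.4]
   rect [array([627.5, 240.9]), array([36.1, 25.2]), np.float64(4.0)]
side stand 200-212 14 [623.3 239.5 204.3] [617.3 233.6 200.1] [628.1 244.7 206.4]
   rect [array([623. , 238.6]), array([ 9.2, 11.2]), np.float64(69.3)]
```

View pics/m0.png

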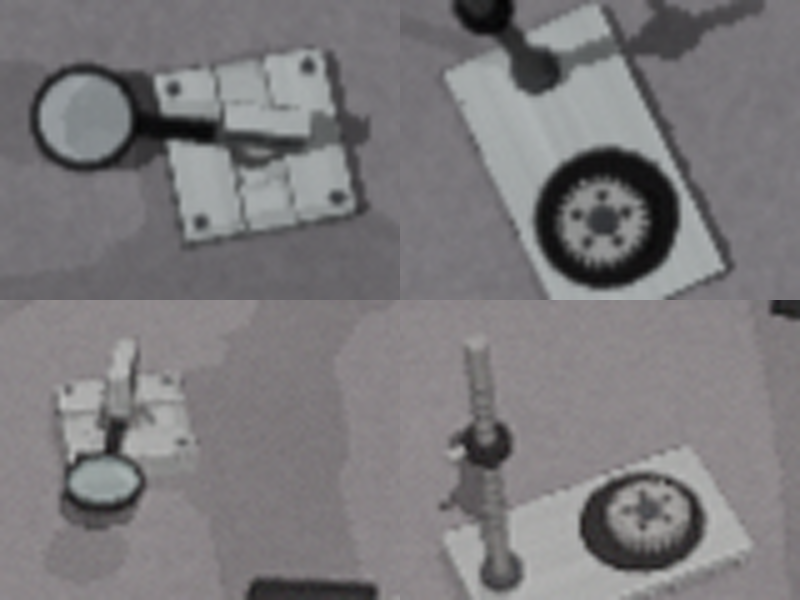

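The montage confirms the choice. The slot runs near-vertical at (243,75)-(268,205), with the arm pointing left to the lens at (85,117), about 72° anticlockwise of the slot. The gear is at (602,220) on the small silver stand, and the collar in the side view is at (486,443). Next I'll refine the numbers.

```bash
python3 - <<'E'
from h import *
from scipy.optimize import least_squares
def circ(q):
    r=least_squares(lambda p:np.hypot(q[:,0]-p[0],q[:,1]-p[1])-p[2],[*q.mean(0)[:2],20]).x; return r.round(1)
from scipy.spatial.transform import Rotation as R
for n in("top","side"):
    Z=np.load(f"pics/{n}0.npz"); P=cloud(n,Z["d"].astype(float)); P=P[Z["d"]>0]
    rad=lambda c:np.hypot(P[:,0]-c[0],P[:,1]-c[1])
    q=P[(rad((549,202))<32)&(P[:,2]>17.5)&(P[:,2]<27)]; print(n,"gear",q.mean(0).round(1),"minenc",cv2.minEnclosingCircle(q[:,:2].astype(np.float32)),np.median(q[:,2]).round(1))
    q=P[(rad((623,237.5))<10)&(P[:,2]>195)]; print("post",q.mean(0).round(1), q[:,2].max())
    q=P[(rad((623,237.5))<22)&(rad((623,237.5))>9)&(P[:,2]>60)&(P[:,2]<190)]; print("collar z",np.percentile(q[:,2],[0,5,25,50,75,95,100]).round(1),len(q),circ(q))
    q=P[(rad((563,-82))<34)&(P[:,2]>28)&(P[:,2]<50)]; print("lens",cv2.minEnclosingCircle(q[:,:2].astype(np.float32)),np.median(q[:,2]).round(1))
    q=P[(rad((551,-170))<30)&(P[:,2]>70)&(P[:,2]<82)]; print("tab",q.mean(0).round(1),cv2.minAreaRect(q[:,:2].astype(np.float32)))
    q=P[(rad((551,-170))<60)&(P[:,2]>17)&(P[:,2]<25)]; print("docktop z",np.median(q[:,2]).round(1))
s=observe(); print(R.from_quat(np.roll(s["tool_rot"],-1)).as_matrix().round(3))
import cell; print([x for x in dir(cell) if 'depth' in x.lower() or 'grip' in x.lower()], getattr(cell,'grip_depth',None))
E
```

```text
top gear [539.7 196.1  22.2] minenc ((545.4739379882812, 200.31253051757812), 29.06431007385254) 22.3
post [622.2 235.6 203.7] 208.07186540137346
collar z [119.  121.1 128.2 129.3 130.9 132.9 135.2] 64 [623.4 236.8  12.2]
lens ((560.6055908203125, -84.15618133544922), 30.197124481201172) 39.8
tab [ 551.4 -170.5   75.7] ((552.1590576171875, -170.61557006835938), (43.63639831542969, 15.27774429321289), 83.87110137939453)
docktop z 21.4
side gear [539.4 200.1  21.5] minenc ((538.0850830078125, 198.3251495361328), 25.715744018554688) 21.3
post [623.2 240.  202. ] 206.3575650033869
collar z [ 67.2 119.4 125.1 128.  130.2 131.7 162.7] 61 [623.8 238.   12.9]
lens ((560.459716796875, -81.51016998291016), 32.62479019165039) 38.6
tab [ 550.6 -165.3   74.2] ((550.705322265625, -166.31793212890625), (44.45842361450195, 14.105696678161621), 83.49159240722656)
docktop z 20.1
[[ 0.925  0.38  -0.001]
 [ 0.38  -0.925  0.001]
 [-0.    -0.001 -1.   ]]
['grip_depth'] 18.700000000000003
```

The measurements fit the sizes and heights given:

| Item | Value |
|---|---|
| Tab | about (551.3, -169.5), top at z 75 |
| Loupe yaw | about 84° |
| Dock yaw | about 10° |
| Gear | about (539, 198) |
| Collar mid-height | about 125.5 |

I'm moving above the tab now.

```bash
python3 -m crank '{"slide":[[0.891,-0.717,0.06],[0.891,-0.717,0.06],[0.891,-0.717,0.06],[0.891,-0.717,0.06],[0.891,-0.717,0.06],[0.891,-0.717,0.06],[0.891,-0.717,0.06],[0.891,-0.717,0.06],[0.891,-0.717,0.06],[0.891,-0.717,0.06]],"rotation":[[0,0,-1],[0,0,-1],[0,0,-1],[0,0,-1],[0,0,-1],[0,0,-1],[0,0,-1],[0,0,-1],[0,0,-1],[0,0,-1]]}' 1
cat >> h.py <<'E'
from scipy.spatial.transform import Rotation as Ro
def go(x,y,z,yaw):
    "print slide shares and rot share to bring TCP to xyz with tool x at yaw (deg), tool down"
    s=observe(); M=Ro.from_quat(np.roll(s["tool_rot"],-1)).as_matrix()
    c,q=np.cos(np.radians(yaw)),np.sin(np.radians(yaw)); G=np.array([[c,q,0],[q,-c,0],[0,0,-1.]])
    print("at",s["tool_pos"].round(1),"yaw",np.degrees(np.arctan2(M[1,0],M[0,0])).round(2),"slide",(M.T@(np.array([x,y,z])-s["tool_pos"])/500).round(4),"rot",(np.degrees(Ro.from_matrix(M.T@G).as_rotvec())/30).round(4),"t",s["clock"],"F",s["contact_force"].round(1),"w",round(s["width"],1),"ff",round(s["finger_force"],1),"j",s["joint_positions"].round(2))
E
python3 -c "
from h import *
go(551.3,-169.5,150,84)"
```

```text
clock: 0.93
tool_pos: [476.6, -304.3, 209.2]
tool_rot: [-0.0, 0.898, 0.441, -0.0]
contact_force: [0.4, 0.2, 0.6]
width: 85.5
finger_force: 0.0
at [ 476.6 -304.3  209.2] yaw 52.32 slide [ 0.3046 -0.0465  0.1184] rot [-7.0000e-04 -0.0000e+00 -1.0561e+00] t 0.9333 F [0.4 0.2 0.6] w 85.5 ff 0.0 j [ 0.59  0.44 -0.17  1.98  0.11  0.73 -0.3 ]
```

```bash
python3 -m crank '{"slide":[[0.305,-0.047,0.118],[0.305,-0.047,0.118],[0.305,-0.047,0.118],[0.305,-0.047,0.118],[0.305,-0.047,0.118],[0.305,-0.047,0.118],[0.305,-0.047,0.118],[0.305,-0.047,0.118]],"rotation":[[0,0,-1],[0,0,-1],[0,0,-1],[0,0,-1],[0,0,-1],[0,0,-1],[0,0,-1],[0,0,-1]]}'
python3 - <<'E'
from h import *
go(551.3,-169.5,100,84)
im,d=grab_frame("side"); cv2.imwrite("pics/s1.png",cv2.resize(im[100:240,180:320,::-1],(600,600),interpolation=cv2.INTER_CUBIC))
E
```

```text
clock: 1.6
tool_pos: [550.2, -172.6, 150.6]
tool_rot: [0.0, 0.754, 0.657, -0.0]
contact_force: [0.1, 0.8, 0.4]
width: 85.0
finger_force: 0.0
at [ 550.2 -172.6  150.6] yaw 82.14 slide [0.0064 0.0014 0.1011] rot [-0.0005  0.0016 -0.062 ] t 1.6 F [0.1 0.8 0.4] w 85.0 ff 0.0 j [ 0.41  0.54 -0.29  2.    0.25  0.63 -0.19]
```

View pics/s1.png

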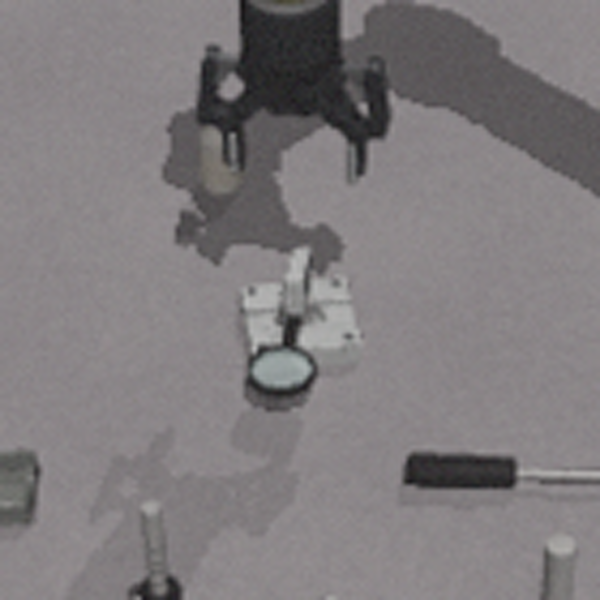

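The gripper, with fingers at (235,150) and (355,160), straddles the line above the tab at (297,285), so I'm descending and closing.

```bash
python3 -m crank '{"slide":[[0.0064,0.0014,0.05],[0.0064,0.0014,0.1],[0.0064,0.0014,0.15],[0.0064,0.0014,0.19],[0.0064,0.0014,0.215],[0.0064,0.0014,0.215],[0.0064,0.0014,0.215]],"rotation":[[0,0,-0.05],[0,0,-0.05],[0,0,-0.05],[0,0,-0.05],[0,0,-0.05],[0,0,-0.05],[0,0,-0.05]]}'
python3 -m crank '{"slide":[[0,0,0],[0,0,0],[0,0,0],[0,0,0],[0,0,0],[0,0,0],[0,0,0],[0,0,0],[0,0,0],[0,0,0]],"rotation":[[0,0,0],[0,0,0],[0,0,0],[0,0,0],[0,0,0],[0,0,0],[0,0,0],[0,0,0],[0,0,0],[0,0,0]]}' 0
python3 -c "
from h import *
go(551.3,-169.5,43,10)"
```

```text
clock: 2.23
tool_pos: [551.4, -169.0, 43.0]
tool_rot: [-0.0, 0.745, 0.667, -0.0]
contact_force: [-0.8, -0.7, -0.3]
width: 85.3
finger_force: 0.0
clock: 3.07
tool_pos: [552.1, -168.1, 43.4]
tool_rot: [0.0, 0.744, 0.668, 0.0]
contact_force: [-1.3, -0.2, 6.2]
width: 13.1
finger_force: 58.9
at [ 552.1 -168.1   43.4] yaw 83.84 slide [-0.003  -0.0014  0.0007] rot [ 1.3000e-03 -3.0000e-04  2.4612e+00] t 3.0667 F [-1.3 -0.2  6.2] w 13.1 ff 58.9 j [ 0.34  0.7  -0.21  2.07  0.34  0.41 -0.25]
```

```bash
python3 -m crank '{"slide":[[0,0,-0.002],[0,0.001,-0.002],[0,0.001,-0.002],[-0.001,0.002,-0.002],[-0.001,0.002,-0.002],[-0.001,0.002,-0.002]],"rotation":[[0,0,0.1],[0,0,0.3],[0,0,0.5],[0,0,0.75],[0,0,1],[0,0,1]]}'
python3 -c "
from h import *
go(553.5,-170,43,10)"
```

```text
clock: 3.57
tool_pos: [552.8, -168.3, 43.8]
tool_rot: [-0.0, 0.893, 0.45, -0.0]
contact_force: [0.7, 1.2, -0.4]
width: 13.2
finger_force: 58.4
at [ 552.8 -168.3   43.8] yaw 53.53 slide [-0.0019  0.0031  0.0016] rot [-2.000e-04  7.000e-04  1.451e+00] t 3.5667 F [ 0.7  1.2 -0.4] w 13.2 ff 58.4 j [ 0.25  0.69 -0.08  2.07  0.14  0.39 -0.58]
```

```bash
python3 -m crank '{"slide":[[0,0.001,0],[0,0.002,0],[-0.001,0.003,0],[-0.001,0.003,0],[-0.001,0.003,0],[-0.001,0.003,0]],"rotation":[[0,0,0.2],[0,0,0.4],[0,0,0.6],[0,0,0.8],[0,0,1],[0,0,1]]}'
python3 -m crank '{"slide":[[0,0,0],[0,0.001,0],[0,0.001,0],[0,0.001,0]],"rotation":[[0,0,0.2],[0,0,0.45],[0,0,0.45],[0,0,0.45]]}'
python3 - <<'E'
from h import *
go(553.5,-170,43,10)
im,d=grab_frame("top"); cv2.imwrite("pics/t1.png",cv2.resize(im[130:230,260:360,::-1],(600,600),interpolation=cv2.INTER_CUBIC))
P=cloud("top",d.astype(float))[130:230,260:360].reshape(-1,3)
q=P[(P[:,2]>26)&(P[:,2]<52)&(P[:,0]>602)]; print("lens",cv2.minEnclosingCircle(q[:,:2].astype(np.float32)),len(q))
E
```

```text
clock: 4.07
tool_pos: [553.7, -169.5, 43.8]
tool_rot: [-0.0, 0.979, 0.206, -0.0]
contact_force: [0.7, 0.7, -0.5]
width: 13.8
finger_force: 58.4
clock: 4.4
tool_pos: [553.8, -170.2, 43.8]
tool_rot: [0.0, 0.996, 0.094, -0.0]
contact_force: [-0.2, -0.5, -1.3]
width: 13.1
finger_force: 58.4
at [ 553.8 -170.2   43.8] yaw 10.75 slide [-0.0006 -0.0005  0.0016] rot [0.0002 0.0012 0.0249] t 4.4 F [-0.2 -0.5 -1.3] w 13.1 ff 58.4 j [ 0.14  0.7   0.09  2.07 -0.15  0.38 -1.03]
lens ((0.0, 0.0), 0.0) 0
```

View pics/t1.png

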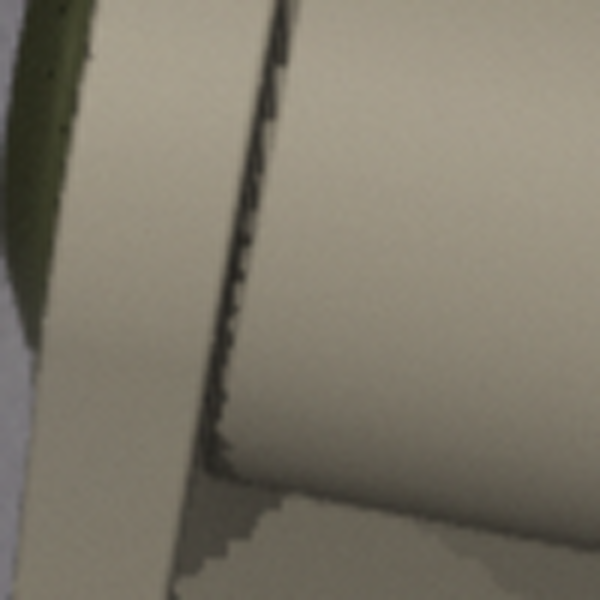

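The arm hides the loupe from above. The side forces stayed under 2 N, though, so it turned freely and the tool now sits on the slot's line. I'll lift gently and watch the force.

```bash
python3 -m crank '{"slide":[[0,0,-0.005],[0,0,-0.01],[0,0,-0.018],[0,0,-0.025],[0,0,-0.025]],"rotation":[[0,0,0.02],[0,0,0.02],[0,0,0.02],[0,0,0.02],[0,0,0.02]]}'
python3 - <<'E'
from h import *
go(454,182,149,10)
im,d=grab_frame("side"); cv2.imwrite("pics/s2.png",cv2.resize(im[110:230,190:310,::-1],(600,600),interpolation=cv2.INTER_CUBIC))
E
```

```text
clock: 4.87
tool_pos: [554.3, -170.6, 57.4]
tool_rot: [0.0, 0.996, 0.085, 0.001]
contact_force: [0.3, -0.1, -0.5]
width: 13.4
finger_force: 58.4
at [ 554.3 -170.6   57.4] yaw 9.78 slide [-0.0779 -0.7289 -0.1837] rot [ 0.0009 -0.0021 -0.0075] t 4.8667 F [ 0.3 -0.1 -0.5] w 13.4 ff 58.4 j [ 0.13  0.67  0.1   2.07 -0.16  0.4  -1.04]
```

View pics/s2.png

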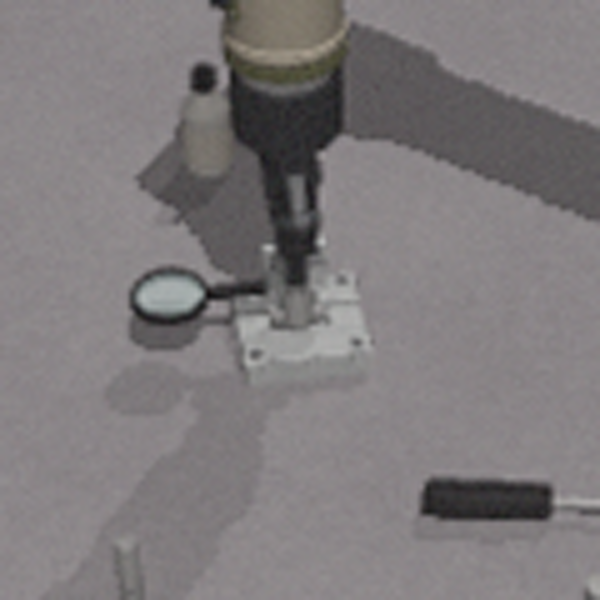

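The loupe is free and turned, with the lens at (170,297) and the boss rising through the slot at (297,305). I'll lift it and carry it over to the stand.

```bash
python3 -m crank '{"slide":[[0,0,-0.03],[0,0,-0.07],[0,0,-0.12],[0,0,-0.16],[0,0,-0.18],[-0.01,-0.04,-0.184],[-0.02,-0.1,-0.184],[-0.03,-0.17,-0.184],[-0.04,-0.24,-0.184],[-0.05,-0.31,-0.184]],"rotation":[[0,0,0],[0,0,0],[0,0,0],[0,0,0],[0,0,0],[0,0,0],[0,0,0],[0,0,0],[0,0,0],[0,0,0]]}'
python3 -c "
from h import *
go(452.5,182.7,149,10)"
```

```text
clock: 5.75
tool_pos: [502.2, -20.6, 148.1]
tool_rot: [0.0, 0.996, 0.085, -0.0]
contact_force: [1.2, 1.0, -0.9]
width: 13.4
finger_force: 58.6
at [502.2 -20.6 148.1] yaw 9.71 slide [-0.0294 -0.4176 -0.0018] rot [-0.      0.0006 -0.0095] t 5.75 F [ 1.2  1.  -0.9] w 13.4 ff 58.6 j [-0.19  0.47  0.16  2.19 -0.15  0.5  -1.31]
```

```bash
python3 -m crank '{"slide":[[-0.01,-0.06,0],[-0.02,-0.13,0],[-0.029,-0.2,0],[-0.029,-0.27,0],[-0.029,-0.33,0],[-0.029,-0.37,0],[-0.029,-0.4,0],[-0.029,-0.417,0],[-0.029,-0.417,0],[-0.029,-0.417,0]],"rotation":[[0,0,0],[0,0,0],[0,0,0],[0,0,0],[0,0,0],[0,0,0],[0,0,0],[0,0,0],[0,0,0],[0,0,0]]}'
python3 - <<'E'
from h import *
go(452.5,182.7,132,10)
for n in("top","side"):
    im,d=grab_frame(n); np.savez(f"pics/{n}2.npz",im=im,d=d)
    P=cloud(n,d.astype(float)); ok=(d>0)&(P[...,2]>115)&(P[...,2]<165)&(np.hypot(P[...,0]-540,P[...,1]-198)<45)
    v,u=np.where(ok); q=P[ok]; print(n,len(q),q.mean(0).round(1),cv2.minEnclosingCircle(q[:,:2].astype(np.float32)),np.median(q[:,2]),"px",u.mean(),v.mean())
T=np.load("pics/top2.npz")["im"];S=np.load("pics/side2.npz")["im"]
cv2.imwrite("pics/m2.png",np.hstack([cv2.resize(T[130:230,120:220,::-1],(400,400),interpolation=2),cv2.resize(S[180:300,190:310,::-1],(400,400),interpolation=2)]))
E
```

```text
clock: 6.58
tool_pos: [453.5, 180.8, 148.2]
tool_rot: [0.0, 0.996, 0.085, -0.0]
contact_force: [1.0, 0.0, -0.7]
width: 13.1
finger_force: 58.6
at [453.5 180.8 148.2] yaw 9.76 slide [-0.0012 -0.0041  0.0324] rot [ 0.001   0.0009 -0.0079] t 6.5833 F [ 1.   0.  -0.7] w 13.1 ff 58.6 j [-0.64  0.46  0.2   2.22 -0.19  0.48 -1.69]
top 243 [543.9 183.4 144.2] ((539.9755249023438, 193.39340209960938), 29.158681869506836) 144.20510016920653 px 170.33333333333334 175.80246913580248
side 284 [538.  196.7 143.4] ((532.168212890625, 195.89291381835938), 36.88663101196289) 143.35407256219432 px 248.51760563380282 222.56338028169014
```

View pics/m2.png

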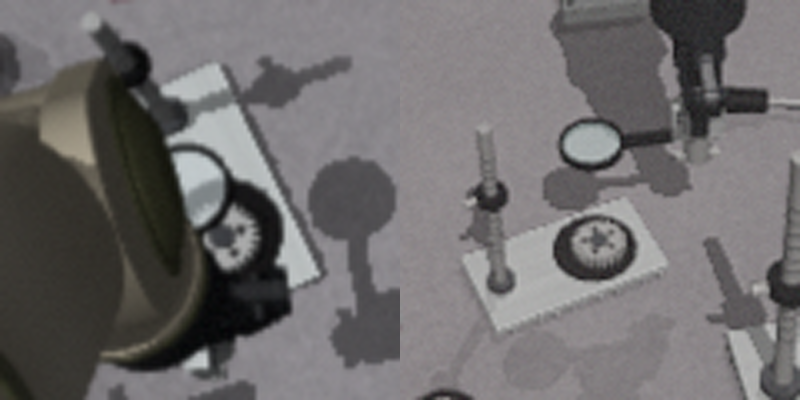

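The side view shows the lens at (592,144), level, above the gear at (600,236), with the collar at (490,195). The top view is partly hidden. I'll check lens against gear and the collar height by rays from the side pixels.

```bash
python3 - <<'E'
from h import *
def ray(n,u,v,z):
    a=deproj(n,u,v,1000.);c=deproj(n,u,v,0.); return (c+(a-c)*(z-c[2])/(a[2]-c[2])).round(1)
s=lambda x,y:(190+(x-400)/3.3333-.35,180+y/3.3333-.35)
print("lens",ray("side",*s(592,144),141.8),"gear",ray("side",*s(600,236),22))
for dy in(-6,0,6):
    for z in (120,125,130): print(dy,z,ray("side",*s(490,195+dy),z),end=' ')
# montage0 gear pixels: top (602,220) scale5, side (648,510)
print("\ngear0 top",ray("top",135+202/5-.4,145+220/5-.4,22),"side",ray("side",200+248/5-.4,210+210/5-.4,22))
print("collar0 side",[ray("side",200+86/5-.4,210+143/5-.4,z) for z in(120,125,130)])
for n in("top","side"):   # gear from bright pixels on dark pad
    Z=np.load(f"pics/{n}0.npz");P=cloud(n,Z["d"].astype(float));g=Z["im"].mean(2)
    ok=(np.hypot(P[...,0]-540,P[...,1]-198)<31)&(g>75)&(P[...,2]>14)
    q=P[ok];print(n,q.mean(0).round(1),cv2.minEnclosingCircle(q[:,:2].astype(np.float32)),len(q))
    # collar: dark pixels near post
    ok=(np.hypot(P[...,0]-623,P[...,1]-238)<20)&(g<50)&(P[...,2]>100)&(P[...,2]<160);q=P[ok]
    print("collar",q.mean(0).round(1),np.percentile(q[:,2],[3,50,97]).round(1),len(q))
E
```

```text
lens [541.6 196.4 141.8] gear [538.6 195.   22. ]
-6 120 [626.1 227.6 120. ] -6 125 [625.3 232.1 125. ] -6 130 [624.5 236.6 130. ] 0 120 [625.5 234.2 120. ] 0 125 [624.7 238.7 125. ] 0 130 [623.9 243.2 130. ] 6 120 [624.9 240.9 120. ] 6 125 [624.1 245.3 125. ] 6 130 [623.3 249.7 130. ] 
gear0 top [539.3 195.6  22. ] side [539.8 199.4  22. ]
collar0 side [array([625.1, 234.4, 120. ]), array([624.2, 238.9, 125. ]), array([623.4, 243.4, 130. ])]
top [538.4 195.8  21.8] ((539.5005493164062, 195.97071838378906), 23.843637466430664) 192
collar [619.7 233.1 133. ] [120.2 130.7 155.4] 96
side [539.  200.7  20.9] ((537.9613037109375, 197.68551635742188), 26.86321449279785) 170
collar [622.8 246.5 128.1] [121.9 128.6 133.1] 33
```

Gear (539,197), lens (541,196.3) and collar about 125.2 all agree to a few mm. I'll lower 16.5 mm with a small trim and let it settle.

```bash
python3 -m crank '{"slide":[[0,0,0.006],[-0.002,-0.001,0.014],[-0.004,-0.002,0.022],[-0.004,-0.002,0.029],[-0.004,-0.002,0.033],[-0.004,-0.002,0.033],[-0.004,-0.002,0.033],[-0.004,-0.002,0.033],[-0.004,-0.002,0.033],[-0.004,-0.002,0.033]],"rotation":[[0,0,0],[0,0,0],[0,0,0],[0,0,0],[0,0,0],[0,0,0],[0,0,0],[0,0,0],[0,0,0],[0,0,0]]}'
python3 - <<'E'
from h import *
go(451.5,182,131.6,10); print(abs(observe()["joint_vel"]).max())
im,d=grab_frame("side")
P=cloud("side",d.astype(float)); ok=(d>0)&(P[...,2]>105)&(P[...,2]<145)&(np.hypot(P[...,0]-539,P[...,1]-197)<34)
q=P[ok]; A=np.c_[q[:,:2]-q[:,:2].mean(0),np.ones(len(q))]; print(q.mean(0).round(1),np.median(q[:,2]),"tilt",np.linalg.lstsq(A,q[:,2],rcond=None)[0].round(3))
cv2.imwrite("pics/s3.png",cv2.resize(im[180:300,190:310,::-1],(600,600),interpolation=2))
E
```

```text
clock: 7.52
tool_pos: [451.5, 182.0, 132.1]
tool_rot: [-0.0, 0.996, 0.085, 0.0]
contact_force: [-0.8, -0.1, -1.4]
width: 13.3
finger_force: 58.6
at [451.5 182.  132.1] yaw 9.74 slide [-0.     -0.      0.0009] rot [-0.0002 -0.0005 -0.0087] t 7.5167 F [-0.8 -0.1 -1.4] w 13.3 ff 58.6 j [-0.63  0.48  0.18  2.24 -0.2   0.44 -1.69]
0.001106286124351488
[537.9 199.5 127.3] 127.27753039868828 tilt [ 5.00000e-03 -1.70000e-02  1.27269e+02]
```

View pics/s3.png

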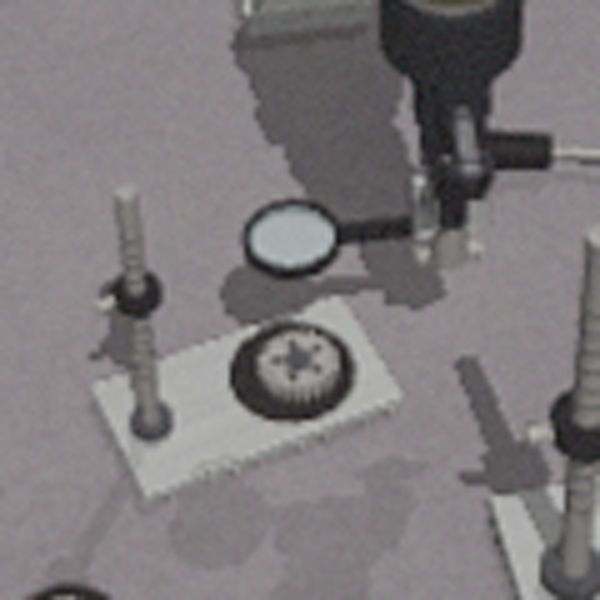

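The lens at (292,237) is level and still above the gear at (298,357), and the collar at (137,294) has not moved. The loupe touches only the fingers, so I'm handing in.

```bash
python3 -c "
from cell import *
print(hand_in())"
```

```text
the job is handed in; nothing more can be done
None
```

I turned the loupe to the slot, lifted it out, and handed the job in at about 7.6 s with it held still and level; I measured the lens within about 3 mm of the gear's axis and 1 mm of the collar's mid-height, but no verdict came back.

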